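# Make up the parts kits for two compass overhauls

### The job

Make up the parts kits for the two compasses waiting in their job trays: the brass compass gets the brass bezel ring and the dial capsule, the black compass gets the black bezel ring, the glass dome and the red and blue corrector magnet. In each tray lay the dome or the dial capsule in the cork-lined compartment and the other parts flat in the bare ones, one part to a compartment, setting each down rather than dropping it. Leave both compasses and the steel bezel ring where they are.

Things in the scene. Friction and masses are not known exactly. Their poses are not given: they have to be found in the camera images.
- tray_brass: fixed tray of the brass compass, 188 mm square, walls 4 mm thick, 10 mm high. Origin: centre of the underside; at yaw 0 (varies +-0.2) x points away from the robot, y to its left. Four 88 mm square compartments centred at x, y = +-46 mm: far left (+,+) holds that compass; far right (+,-) has brown cork, floor at z 5 mm; the two near (-,+), (-,-) are bare grey metal, floor at z 3 mm, empty.
- tray_black: fixed tray of the black compass, 188 mm square, walls 4 mm thick, 10 mm high. Origin: centre of the underside; at yaw 0 (varies +-0.2) x points away from the robot, y to its left. Four 88 mm square compartments centred at x, y = +-46 mm: far left (+,+) holds that compass; far right (+,-) has brown cork, floor at z 5 mm; the two near (-,+), (-,-) are bare grey metal, floor at z 3 mm, empty.
- compass_brass: old dented brass field compass with a dark dial on top, 62 mm across and 27 mm high (a thin wire thumb loop on one side reaches 40 mm from its axis), 0.32 kg, loose, standing in the far left compartment of tray_brass. Origin: centre of its underside, z up.
- compass_black: black boat compass with a cream dial under a low clear dome, 70 mm across and 43 mm high, 0.30 kg, loose, standing in the far left compartment of tray_black. Origin: centre of its underside, z up.
- bezel_brass: brass bezel ring, plain upright cylinder outside, 58 mm across, 46 mm bore, 22 mm high, about 0.12 kg, lying flat on the green bench mat (level with the bench, z = 0). Origin: centre of its underside, z up.
- bezel_black: black bezel ring with white marks, same form as the brass one: 58 mm across, 46 mm bore, 22 mm high, about 0.06 kg, on the mat. Origin: centre of its underside, z up.
- bezel_steel: bright steel bezel ring, same form as the brass one: 58 mm across, 22 mm high, on the mat. Belongs to neither kit. Origin: centre of its underside, z up.
- dome: clear glass compass dome in a white mount: the mount is an upright cylinder 56 mm across and 22 mm high, to be gripped; above it the glass rises, narrower, to 43.5 mm. About 0.07 kg, on the mat. Origin: centre of its underside, z up.
- capsule: dial capsule: round drum 54 mm across, 22 mm high, white dial on top with black ticks and a red and black needle, about 0.05 kg, on the mat. Origin: centre of its underside, z up.
- corrector: corrector magnet: block 50 mm long (x), 34 mm wide (y), 22 mm high, one half red (+x) and one half blue, two brass screws on top, about 0.11 kg, on the mat at any yaw. Origin: centre of its underside, z up.
Things that resemble listed ones, but are neither listed nor needed, are in the scene too. What is shaped like the bezel_brass but pink or purple is not meant.

How it is judged:
At the end, for the whole second after the job is handed in: Each part is in its tray and kind of compartment (black bezel and corrector one to each bare one), centre within 18 mm of the compartment's along both tray axes (capsule 20, corrector 28), tilt under 0.12 rad, underside under 10 mm above the tray's, released, at rest (z of each of bezel_brass, capsule in the frame of tray_brass below 0.01 m and angle between each of bezel_brass, capsule, bezel_black, dome, corrector's own z axis and vertical below 0.12 rad and linear speed of each of bezel_brass, capsule, bezel_black, dome, corrector below 0.02 m/s and angular speed of each of bezel_brass, capsule, bezel_black, dome, corrector below 0.2 rad/s and contact force between each of bezel_brass, capsule, bezel_black, dome, corrector and the fingers below 0.05 N and z of each of bezel_black, dome, corrector in the frame of tray_black below 0.01 m and x of capsule in the frame of tray_brass between 0.026 and 0.066 m and y of capsule in the frame of tray_brass between -0.066 and -0.026 m and x of dome in the frame of tray_black between 0.028 and 0.064 m and y of dome in the frame of tray_black between -0.064 and -0.028 m and ((x of bezel_brass in the frame of tray_brass between -0.064 and -0.028 m and y of bezel_brass in the frame of tray_brass between 0.028 and 0.064 m) or (x of bezel_brass in the frame of tray_brass between -0.064 and -0.028 m and y of bezel_brass in the frame of tray_brass between -0.064 and -0.028 m)) and (((x of bezel_black in the frame of tray_black between -0.064 and -0.028 m and y of bezel_black in the frame of tray_black between 0.028 and 0.064 m) and (x of corrector in the frame of tray_black between -0.074 and -0.018 m and y of corrector in the frame of tray_black between -0.074 and -0.018 m)) or ((x of bezel_black in the frame of tray_black between -0.064 and -0.028 m and y of bezel_black in the frame of tray_black between -0.064 and -0.028 m) and (x of corrector in the frame of tray_black between -0.074 and -0.018 m and y of corrector in the frame of tray_black between 0.018 and 0.074 m)))); the robot touches nothing.
It fails at once if the brass compass is shifted more than 15 mm from where it stood (distance of compass_brass from where it was at the start of the episode above 0.015 m).
It fails at once if the black compass is shifted more than 15 mm from where it stood (distance of compass_black from where it was at the start of the episode above 0.015 m).
It fails at once if the steel bezel ring is shifted more than 20 mm from where it stood (distance of bezel_steel from where it was at the start of the episode above 0.02 m).
It fails at once if a part is let fall (faster than 0.5 m/s with no finger on it: a drop of more than about 13 mm) ((linear speed of bezel_brass above 0.5 m/s and contact force between bezel_brass and the fingers below 0.01 N) or (linear speed of capsule above 0.5 m/s and contact force between capsule and the fingers below 0.01 N) or (linear speed of bezel_black above 0.5 m/s and contact force between bezel_black and the fingers below 0.01 N) or (linear speed of dome above 0.5 m/s and contact force between dome and the fingers below 0.01 N) or (linear speed of corrector above 0.5 m/s and contact force between corrector and the fingers below 0.01 N)).
It also fails if it takes over 115 s, if anything falls off the work surface, if the arm or the gripper's body presses on something with over 40 N, if the wrist force passes 120 N, or if a joint passes its speed limit or range.

### The arm

A 6-joint arm with a two-finger parallel gripper is mounted at the origin on the work surface. World frame = base frame: x ahead of the robot, y to its left, z up, the work surface at z = 0. Lengths are in m, angles in rad, forces in N, time in s.
With the tool pointing down it reaches from about 0.375 to 0.9 m from the base axis. Payload 3.1 kg.
Tool frame: the origin (TCP) lies midway between the tips of the shut fingers; the grasp point (between the pads) lies 19 mm behind it (manip.grip_depth is the distance from the TCP to the grasp point, in m); z points along the fingers, y is the line along which they close (so a half turn about z gives the same grasp; the last joint's range is limited). The gripper opens to 85 mm and grips with 20 to 120 N. Pads are 22 mm wide; open, the fingers measure 114 mm over their backs; the gripper's body (76 mm by 85 mm) begins 54 mm behind the grasp point. The pads swing forward as they close: fully open they stand 13 mm farther back than shut.
Start: joints at [1.163, 0.527, 1.433, -0, 1.181, -0.178], TCP at [0.142, 0.609, 0.231] pointing down, gripper open.
Joint ranges: [-3.08, 3.08], [-0.75, 2.2], [0.22, 2.44], [-1.43, 4.57], [0, 2.65], [-2.85, 2.85]. Speed limits (rad/s): [2.79, 2.79, 3.14, 3.14, 3.14, 3.14].

### API

Orientations are given as a unit quaternion [x, y, z, w].
In Python, from station import telemetry, snapshot, manip gives the robot as it stands. The module is installed in compiled form; this text tells all that it offers.
- The arm moves only by the shell command python3 -m crank 'ROWS' [OPENING] [FORCE]. ROWS is text: rows parted by semicolons, each of 6 numbers parted by spaces: the shift along the tool's x, y, z as a fraction of full scale, then the turn, a rotation vector about the tool's x, y, z as a fraction of full scale. A call has exactly 5 rows; each row shifts and turns the commanded pose from where the row before left it, along the tool's axes as they then stand; what a row does not reach is not made up. Full scale, the value 1, is 4 cm for a shift and 90 degrees for a turn. A row lasts 1/10 s, in which the tool goes at most 50 mm and 8.59 degrees, less where a joint would pass 70% of its speed; a pose out of reach is approached as far as the arm can. A call with a number of a shift or a turn outside -1 to 1 is refused whole. A call with a gripper value outside its range is refused whole. OPENING is the opening, from -1 (shut) to 1 (fully open), set as the call begins (- or left out, the last holds). The fingers move at their own pace and stop on an object; FORCE is the grip in N (left out, the last holds). Time passes only in rows, so rows that do not move let the fingers close, or fill a call up. It gives the time, the measured TCP pose, the force, the opening and the grip force at its end, in the units of the state.
- telemetry.sense(): the state, without advancing time (a new reading comes with each control period).
- snapshot(name): name is "side" or "top"; returns a dict with "image" (480x640x3 uint8, red, green, blue), "depth" (480x640 float32, m along the optical axis (not along the pixel's ray), 0 where there is no reading), "camera_matrix" (3x3 intrinsics, pixels), "k1" (the pictures are not rectified: a ray, as slopes to the right and down, at radius r is drawn at 1 + k1 r^2 times it, then the intrinsics apply), "rvec" (rotation vector, rad) and "tvec" (3), from world to camera coordinates, as OpenCV has them. Camera axes: x right, y down, z forward; pixel columns grow to the right and rows downward; lengths in m; the calibration is good to about 2 mm. A picture is of the moment at which its call begins.
- manip.sign_off(): hands the job in; it is judged then, once.
The state is a dict: "t": time; "q": joint angles; "qd": joint speeds; "tau": joint torques, N m; "tcp_pos": TCP position; "tool_rot": TCP orientation; "force": force on the tool from outside, world axes, zero at the start; "ft_torque": the same for the moment, N m; "finger_gap": opening from 0.0 (shut) to 1.0 (fully open); "gripper_force": force on a finger pad.
Only numpy, scipy, OpenCV 4.12 (cv2) and the standard library are available. Lean on these libraries where they do the work, as an engineer would, in place of code of your own. Each camera call takes 0.05 s, during which the arm holds its last target. There are 200 camera calls.

## Working session

There is one attempt and no reset: what is moved stays moved. The work goes in short steps, Python scripts to look and compute and a shell command to move; the robot and the scene stay as the last step left them, time stands still between calls to the robot, and variables do not carry over. Pictures are saved under pics/ and viewed, at most 14 in all, crops included, and the job is handed in when it is done.

```bash
mkdir -p pics; python3 - <<'E'
from station import telemetry, snapshot, manip
import cv2,numpy as np,pickle
for n in("top","side"):
    s=snapshot(n); pickle.dump(s,open(n+".pkl","wb")); cv2.imwrite(f"pics/{n}0.png",s["image"][...,::-1])
    print(n,s["camera_matrix"],s["k1"],s["rvec"],s["tvec"])
print(telemetry.sense(),manip.grip_depth)
E
```

```text
top [[516.27276657   0.         305.98064114]
 [  0.         516.27276657 236.11556949]
 [  0.           0.           1.        ]] 0.01116951320022945 [ 2.18243335 -2.12472953  0.15149922] [-0.0029826   0.51020143  0.97564086]
side [[508.31813678   0.         313.19488897]
 [  0.         508.31813678 240.00038114]
 [  0.           0.           1.        ]] -0.03622006907894794 [ 2.15341493 -0.82859064  0.4010098 ] [-0.37677824  0.27918633  0.84378145]
{'t': 0.1, 'q': array([ 1.16249067e+00,  5.28390781e-01,  1.43379540e+00,  2.96697250e-05,
        1.18140198e+00, -1.78492656e-01]), 'qd': array([-0.00023388, -0.0016974 , -0.0045576 , -0.00175301,  0.00010157,
       -0.00126835]), 'tau': array([-4.66736619e-04, -4.43303132e+01, -1.78587377e+01, -2.21661817e-04,
        3.85208696e-03, -1.56018835e-06]), 'tcp_pos': array([0.14206706, 0.60796782, 0.23041392]), 'tool_rot': array([ 1.14659356e-01,  9.93404367e-01, -9.51145264e-04, -3.01689602e-04]), 'force': array([0.06821058, 0.70020927, 0.28276438]), 'ft_torque': array([-0.02032228,  0.01769832,  0.05106298]), 'gripper_force': 0.0, 'finger_gap': 0.9979629304890817} 0.0187
```

View pics/top0.png

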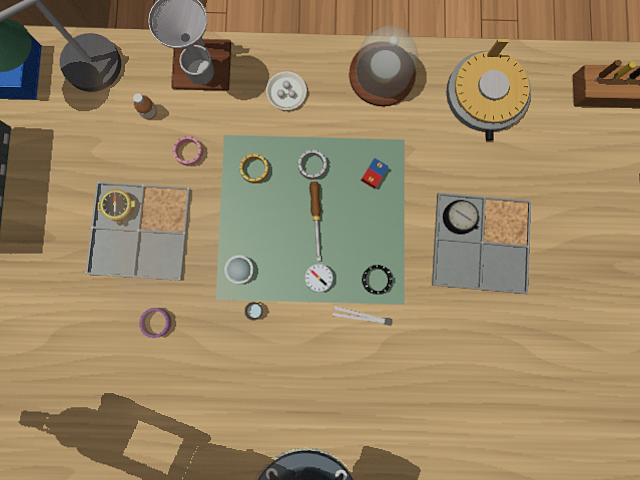

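View pics/side0.png

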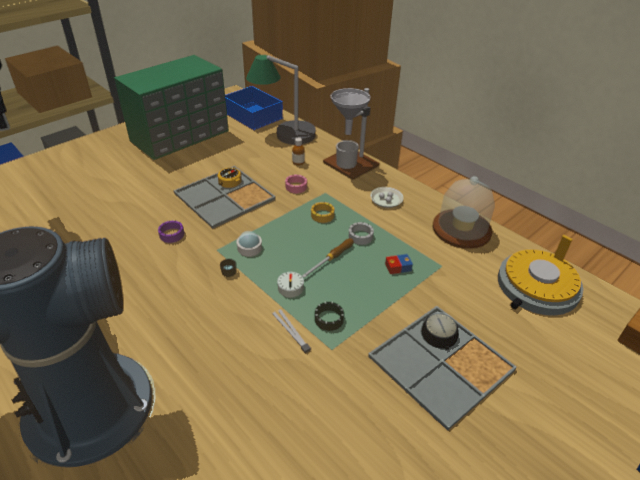

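Top view: tray_brass is centred near (138,232), with the brass compass at (116,206). tray_black is near (482,243), with the black compass at (461,216).

Candidates on the mat:
- **Brass bezel:** the yellow ring at (254,167). The rings at (188,151) and (157,322) are pink and purple and lie off the mat, so they are not meant.
- **Steel bezel:** the bright ring at (313,164). It stays put.
- **Black bezel:** the ring at (377,279). The small dark item at (255,311) is too small and off the mat.
- **Dome:** the white mount at (239,270). The bell jar at (385,75) is far too large.
- **Capsule:** (319,277).
- **Corrector:** the red and blue block at (375,173).

I'll confirm these in an enlarged crop and measure their positions.

```bash
cat > h.py <<'E'
import numpy as np,cv2,pickle
def load(n): return pickle.load(open(n+".pkl","rb"))
def rays(s,uv):
    K=s["camera_matrix"]; uv=np.asarray(uv,float).reshape(-1,1,2)
    n=cv2.undistortPoints(uv,K,np.array([s["k1"],0,0,0,0.]),None,None).reshape(-1,2)
    return np.c_[n,np.ones(len(n))]
def RT(s): return cv2.Rodrigues(np.asarray(s["rvec"],float))[0],np.asarray(s["tvec"],float).ravel()
def at_depth(s,uv,d):
    R,t=RT(s); return (rays(s,uv)*np.asarray(d).reshape(-1,1)-t)@R
def at_z(s,uv,z):
    R,t=RT(s); c=-R.T@t; d=rays(s,uv)@R; return c+d*((z-c[2])/d[:,2])[:,None]
def cloud(s):
    v,u=np.mgrid[:480,:640]; P=at_depth(s,np.c_[u.ravel(),v.ravel()],s["depth"].ravel()).reshape(480,640,3)
    P[s["depth"]==0]=np.nan; return P
E
python3 - <<'E'
from h import *
s=load("top"); im=s["image"]; P=cloud(s); np.set_printoptions(precision=4,suppress=True)
cv2.imwrite("pics/crop1.png",cv2.resize(im[125:335,140:420],None,fx=2.8,fy=2.8,interpolation=cv2.INTER_CUBIC)[...,::-1])
print("mat z",np.nanmedian(P[190:250,240:290,2]),np.nanmedian(P[190:250,340:390,2]),"bench z",np.nanmedian(P[350:380,300:400,2]))
m=np.nan_to_num((P[...,2]>.013)).astype(np.uint8)
n,l,st,c=cv2.connectedComponentsWithStats(m)
for i in range(1,n):
    x,y,w,h,a=st[i]
    if a<60 or y>340 or y<130: continue
    k=(l==i); Q=P[k]; zt=np.percentile(Q[:,2],90)
    v,u=np.where(k&(P[...,2]>zt-.004)); hull=cv2.convexHull(np.c_[u,v].astype(np.float32))
    W=at_z(s,hull.reshape(-1,2),zt)[:,:2].astype(np.float32)
    (cc,r)=cv2.minEnclosingCircle(W); print((x,y,w,h),a,"zt %.4f"%zt,"circ",np.array(cc),"r %.4f"%r,"rect",cv2.minAreaRect(W))
E
```

```text
mat z 0.0013310625259912614 0.001352154855936793 bench z 0.0007666793727091422
(np.int32(173), np.int32(137), np.int32(29), np.int32(28)) 294 zt 0.0242 circ [0.6804 0.2563] r 0.0288 rect ((0.6803552508354187, 0.25626951456069946), (0.05448992922902107, 0.05436031520366669), 3.0473103523254395)
(np.int32(298), np.int32(150), np.int32(28), np.int32(29)) 275 zt 0.0242 circ [0.6593 0.0034] r 0.0287 rect ((0.6595622301101685, 0.0033915936946868896), (0.054829034954309464, 0.05524140223860741), 47.17149353027344)
(np.int32(239), np.int32(154), np.int32(29), np.int32(29)) 277 zt 0.0248 circ [0.6478 0.1208] r 0.0286 rect ((0.6477982997894287, 0.12076817452907562), (0.055477533489465714, 0.054870955646038055), 28.258197784423828)
(np.int32(361), np.int32(158), np.int32(28), np.int32(30)) 441 zt 0.0250 circ [ 0.6452 -0.1237] r 0.0302 rect ((0.6446853876113892, -0.12432647496461868), (0.03547040745615959, 0.051081642508506775), 59.71574783325195)
(np.int32(309), np.int32(182), np.int32(12), np.int32(58)) 377 zt 0.0224 circ [ 0.5852 -0.0034] r 0.0372 rect ((0.5853055119514465, -0.004638879559934
[... 886 characters left out ...]
41551, 0.0508313849568367), 1.522851586341858)
(np.int32(362), np.int32(265), np.int32(31), np.int32(30)) 295 zt 0.0242 circ [ 0.4304 -0.1305] r 0.0298 rect ((0.4302600622177124, -0.12997226417064667), (0.05750265717506409, 0.05723399668931961), 45.912654876708984)
(np.int32(244), np.int32(302), np.int32(18), np.int32(19)) 110 zt 0.0266 circ [0.3624 0.1101] r 0.0176 rect ((0.3624315559864044, 0.11012092232704163), (0.03445432335138321, 0.032838284969329834), 2.1964359283447266)
(np.int32(139), np.int32(308), np.int32(31), np.int32(30)) 317 zt 0.0241 circ [0.3354 0.2998] r 0.0289 rect ((0.3356969356536865, 0.29992303252220154), (0.055105291306972504, 0.056052759289741516), 1.4548819065093994)
```

View pics/crop1.png

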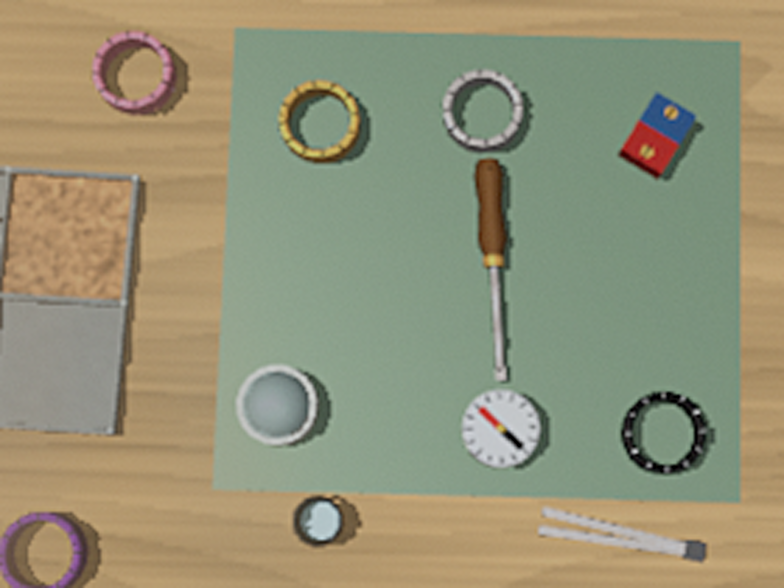

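The crop confirms the picks: gold brass ring at crop (320,120), steel ring (484,109), red and blue block (657,135), dome in its white mount (277,404), dial capsule (501,428) with a screwdriver tip just beyond it at (501,375), and black ring with white marks (664,432). Next I'll measure the trays, the corrector's yaw and the mount of the dome, and cross-check in the side view.

```bash
python3 - <<'E'
from h import *
s=load("top"); im=s["image"]; P=cloud(s); np.set_printoptions(precision=4,suppress=True)
hsv=cv2.cvtColor(im,cv2.COLOR_RGB2HSV)
for nm,(u0,v0,u1,v1) in dict(brass=(80,175,198,290),black=(425,185,540,302)).items():
    roi=np.zeros((480,640),np.uint8); roi[v0:v1,u0:u1]=1
    for how,m in dict(col=(hsv[...,1]<40)&(roi>0),dep=np.nan_to_num(P[...,2]>.005)&(roi>0)).items():
        m=cv2.morphologyEx(m.astype(np.uint8),cv2.MORPH_OPEN,np.ones((2,2)))
        n,l,st,_=cv2.connectedComponentsWithStats(m); k=1+np.argmax(st[1:,4]); v,u=np.where(l==k)
        hull=cv2.convexHull(np.c_[u,v].astype(np.float32)).reshape(-1,2)
        W=at_z(s,hull,.010)[:,:2].astype(np.float32); r=cv2.minAreaRect(W)
        print(nm,how,st[k],r); print(cv2.boxPoints(r))
# corrector: red and blue centroids
for nm,m in dict(red=((hsv[...,0]<8)|(hsv[...,0]>172)),blue=(abs(hsv[...,0].astype(int)-110)<15)).items():
    m=m&(hsv[...,1]>120); mm=np.zeros_like(m); mm[150:195,355:395]=m[150:195,355:395]&(P[150:195,355:395,2]>.019); v,u=np.where(mm); print(nm,len(u),at_z(s,[[u.mean(),v.mean()]],.022))
# dome mount whole footprint (z>13mm), hull at z .022
m=(P[...,2]>.015)&(P[...,2]<.032); mm=np.zeros_like(m); mm[250:290,218:258]=m[250:290,218:258]; v,u=np.where(mm)
W=at_z(s,cv2.convexHull(np.c_[u,v].astype(np.float32)).reshape(-1,2),.022)[:,:2].astype(np.float32); print("dome",cv2.minEnclosingCircle(W))
# side cloud cross-check: top-surface bbox near each
s2=load("side"); Q=cloud(s2)
for nm,c in dict(brass=(.648,.121),capsule=(.43,-.015),black=(.43,-.13),dome=(.4416,.1418),corr=(.645,-.124)).items():
    k=(np.hypot(Q[...,0]-c[0],Q[...,1]-c[1])<.05)&(Q[...,2]>.017)&(Q[...,2]<.03); v,u=np.where(k)
    W=Q[k][:,:2].astype(np.float32); print(nm,len(u),cv2.minEnclosingCircle(W),"ztop",np.percentile(Q[k][:,2],90))
E
```

```text
brass col [  86  183  105   98 5623] ((0.5147690176963806, 0.3450678586959839), (0.18945039808750153, 0.1871371567249298), 87.87358856201172)
[[0.4178 0.2539]
 [0.6048 0.2469]
 [0.6118 0.4363]
 [0.4248 0.4432]]
brass dep [  86  183  105   99 1755] ((0.5141540765762329, 0.3452277183532715), (0.18901817500591278, 0.1880020946264267), 87.84835815429688)
[[0.4167 0.2543]
 [0.6045 0.2473]
 [0.6116 0.4361]
 [0.4238 0.4432]]
black col [ 433  194   99  101 6636] ((0.5088527798652649, -0.34374290704727173), (0.1893259882926941, 0.1875397115945816), 86.29093933105469)
[[ 0.4092 -0.4321]
 [ 0.5963 -0.4443]
 [ 0.6085 -0.2553]
 [ 0.4214 -0.2432]]
black dep [ 434  194   98  101 1666] ((0.5083184242248535, -0.3442288339138031), (0.18881390988826752, 0.1881457418203354), 86.36331939697266)
[[ 0.4084 -0.4325]
 [ 0.5962 -0.4444]
 [ 0.6082 -0.256 ]
 [ 0.4204 -0.244 ]]
red 184 [[ 0.6346 -0.1184  0.022 ]]
blue 144 [[ 0.6562 -0.1314  0.022 ]]
dome ((0.4419657588005066, 0.14234888553619385), 0.02805708535015583)
brass 171 ((0.6501270532608032, 0.1187501922249794), 0.030535906553268433) ztop 0.023874205642887076
capsule 447 ((0.4415184557437897, -0.01717204973101616), 0.03775472939014435) ztop 0.02649670638878164
black 309 ((0.4311862885951996, -0.13069993257522583), 0.03017883189022541) ztop 0.025303911715310216
dome 169 ((0.44291144609451294, 0.13983361423015594), 0.02842097356915474) ztop 0.028441631756289196
corr 318 ((0.6484583616256714, -0.12556564807891846), 0.03093104250729084) ztop 0.026036439642893646
```

The measurements agree to about 2 mm.

| Item | Value |
|---|---|
| tray_brass | (0.5145, 0.345), yaw −0.037 |
| tray_black | (0.5086, −0.344), yaw −0.064 |
| Tool y set to world y | tool x = −world x, tool z = down |

First I'll turn the wrist by −0.146 units, then travel to the brass bezel.

```bash
python3 -m crank '0 0 0 0 0 -0.073; 0 0 0 0 0 -0.073; -0.5 -0.5 0 0 0 0; -0.84 -0.81 0 0 0 0; -0.84 -0.81 0 0 0 0' 1 40
python3 -m crank '-0.84 -0.81 0 0 0 0; -0.84 -0.81 0 0 0 0; -0.84 -0.81 0 0 0 0; -0.84 -0.81 0 0 0 0; -0.84 -0.81 0 0 0 0'
python3 -m crank '-0.84 -0.81 0 0 0 0; -0.84 -0.81 0 0 0 0; -0.84 -0.81 0 0 0 0; -0.84 -0.81 0 0 0 0; -0.84 -0.81 0 0 0 0'
python3 -m crank '-0.84 -0.81 1 0 0 0; -0.84 -0.71 1 0 0 0; -0.2 -0.2 0.75 0 0 0; 0 0 0 0 0 0; 0 0 0 0 0 0'
```

```text
t: 0.6
tcp_pos: [0.2296, 0.5228, 0.2308]
tool_rot: [-0.001, 1.0, -0.0, -0.0]
force: [0.9, 0.3, 0.6]
finger_gap: 1.002
gripper_force: 0.0
t: 1.1
tcp_pos: [0.3983, 0.36, 0.231]
tool_rot: [0.0, 1.0, -0.0, -0.0]
force: [0.7, 1.5, -0.1]
finger_gap: 1.004
gripper_force: 0.0
t: 1.6
tcp_pos: [0.5662, 0.1979, 0.2309]
tool_rot: [0.0, 1.0, 0.0, -0.0]
force: [0.3, 2.4, -0.7]
finger_gap: 1.002
gripper_force: 0.0
t: 2.1
tcp_pos: [0.6279, 0.1414, 0.1345]
tool_rot: [0.0, 1.0, 0.0, -0.001]
force: [0.2, -0.9, -0.0]
finger_gap: 1.001
gripper_force: 0.0
```

```bash
python3 -m crank '-0.26 -0.27 0.5 0 0 0; -0.25 -0.26 0.5 0 0 0; 0 0 0.6 0 0 0; 0 0 0.6 0 0 0; 0 0 0.5 0 0 0' 1 40
python3 -m crank '0 0 0.4 0 0 0; 0 0 0.2 0 0 0; 0 0 0 0 0 0; 0 0 0 0 0 0; 0 0 0 0 0 0'
python3 -m crank '0 0 0 0 0 0; 0 0 0 0 0 0; 0 0 0 0 0 0; 0 0 0 0 0 0; 0 0 0 0 0 0' -1 40
python3 -m crank '0 0 0 0 0 0; 0 0 0 0 0 0; 0 0 0 0 0 0; 0 0 0 0 0 0; 0 0 0 0 0 0'
```

```text
t: 2.6
tcp_pos: [0.6497, 0.1217, 0.0288]
tool_rot: [-0.001, 1.0, 0.0, 0.001]
force: [-0.4, 0.1, -0.6]
finger_gap: 0.994
gripper_force: 0.0
t: 3.1
tcp_pos: [0.6502, 0.1203, 0.0045]
tool_rot: [0.0, 1.0, 0.0, 0.001]
force: [0.5, 0.7, 0.5]
finger_gap: 1.001
gripper_force: 0.0
t: 3.6
tcp_pos: [0.6497, 0.1201, 0.0044]
tool_rot: [0.0, 1.0, 0.0, 0.001]
force: [-1.3, 0.2, 6.7]
finger_gap: 0.669
gripper_force: 41.8
t: 4.1
tcp_pos: [0.6498, 0.1201, 0.0044]
tool_rot: [0.0, 1.0, 0.0, 0.001]
force: [-1.0, -0.0, 6.1]
finger_gap: 0.664
gripper_force: 41.8
```

```bash
python3 -m crank '0 0 -0.15 0 0 0; 0 0 -0.35 0 0 0; 0 0 -0.5 0 0 0; 0 0 -0.5 0 0 0; 0 0 -0.3 0 0 0'
python3 -m crank '0.2 0.2 0 0 0 0; 0.45 0.45 0 0 0 0; 0.55 0.55 0 0 0 0; 0.55 0.55 0 0 0 0; 0.55 0.55 0 0 0 0'
python3 -m crank '0.55 0.55 0 0 0 0; 0.55 0.55 0 0 0 0; 0.55 0.55 0 0 0 0; 0.42 0.37 0 0 0 0; 0.2 0.2 0 0 0 0'
python3 -m crank '0 0 0.4 0 0 0; 0 0 0.5 0 0 0; 0 0 0.3 0 0 0; 0 0 0 0 0 0; 0 0 0 0 0 0'
```

```text
t: 4.6
tcp_pos: [0.6502, 0.1201, 0.0775]
tool_rot: [0.0, 1.0, 0.0, 0.001]
force: [-0.0, 0.2, -1.1]
finger_gap: 0.665
gripper_force: 42.9
t: 5.1
tcp_pos: [0.5548, 0.2131, 0.0743]
tool_rot: [0.0, 1.0, -0.0, -0.001]
force: [-0.7, 1.0, -0.3]
finger_gap: 0.666
gripper_force: 42.9
t: 5.6
tcp_pos: [0.4629, 0.3019, 0.0743]
tool_rot: [-0.001, 1.0, -0.001, -0.002]
force: [-0.4, 0.4, -1.4]
finger_gap: 0.667
gripper_force: 42.9
t: 6.1
tcp_pos: [0.4667, 0.3008, 0.0269]
tool_rot: [0.0, 1.0, -0.0, -0.0]
force: [1.0, -0.2, -1.2]
finger_gap: 0.665
gripper_force: 43.1
```

```bash
python3 -m crank '0 0 0.15 0 0 0; 0 0 0.15 0 0 0; 0 0 0.12 0 0 0; 0 0 0.06 0 0 0; 0 0 0 0 0 0'
python3 -c "
from station import telemetry as t; s=t.sense(); print(s['tcp_pos'],s['force'])"
```

```text
t: 6.6
tcp_pos: [0.4664, 0.3009, 0.0077]
tool_rot: [0.0, 1.0, -0.0, -0.0]
force: [-0.3, -0.0, -1.6]
finger_gap: 0.667
gripper_force: 43.1
[0.46643982 0.3009178  0.00769007] [-0.33613013 -0.00451053 -1.6035268 ]
```

```bash
python3 -m crank '0 0 0.015 0 0 0; 0 0 0 0 0 0; 0 0 0 0 0 0; 0 0 0 0 0 0; 0 0 0 0 0 0'
python3 -m crank '0 0 0 0 0 0; 0 0 0 0 0 0; 0 0 0 0 0 0; 0 0 0 0 0 0; 0 0 0 0 0 0' 0.75 40
python3 -m crank '0 0 -0.2 0 0 0; 0 0 -0.4 0 0 0; 0 0 -0.6 0 0 0; 0 0 -0.6 0 0 0; 0 0 -0.4 0 0 0'
python3 -m crank '0 -0.3 0 0 0 0; 0 -0.7 0 0 0 0; 0.2 -0.9 0 0 0 0; 0.2 -0.9 0 0 0 0; 0.2 -0.9 0 0 0 0' 1
python3 -m crank '0.2 -0.9 0 0 0 0; 0.12 -0.9 0 0 0 0; 0 -0.9 0 0 0 0; 0 -0.9 0 0 0 0; 0 -0.6 0 0 0 0'
python3 - <<'E'
from station import snapshot,telemetry
import cv2,pickle
print(telemetry.sense()['tcp_pos'])
s=snapshot("top"); pickle.dump(s,open("top1.pkl","wb")); a=s["image"][170:300,80:200]
s=snapshot("side"); b=s["image"][150:300,170:350]
f=lambda i:cv2.resize(i,(390,390*i.shape[0]//i.shape[1]),interpolation=cv2.INTER_CUBIC)
a,b=f(a),f(b); h=max(len(a),len(b)); p=lambda i:cv2.copyMakeBorder(i,0,h-len(i),0,0,0)
cv2.imwrite("pics/p1.png",cv2.hconcat([p(a),p(b)])[...,::-1])
E
```

```text
t: 7.1
tcp_pos: [0.4667, 0.301, 0.0074]
tool_rot: [0.0, 1.0, 0.0, 0.0]
force: [-0.2, 0.6, -0.8]
finger_gap: 0.67
gripper_force: 43.1
t: 7.6
tcp_pos: [0.4666, 0.301, 0.0074]
tool_rot: [0.0, 1.0, 0.0, 0.0]
force: [-0.1, 0.1, 0.1]
finger_gap: 0.875
gripper_force: 0.0
t: 8.1
tcp_pos: [0.4671, 0.3013, 0.0975]
tool_rot: [0.0, 1.0, 0.0, 0.001]
force: [0.1, -0.1, -0.5]
finger_gap: 0.877
gripper_force: 0.0
t: 8.6
tcp_pos: [0.4412, 0.1511, 0.0948]
tool_rot: [-0.0, 1.0, -0.0, -0.001]
force: [0.8, -1.0, -1.3]
finger_gap: 0.997
gripper_force: 0.0
t: 9.1
tcp_pos: [0.4287, -0.0175, 0.0949]
tool_rot: [0.001, 1.0, -0.0, -0.001]
force: [0.3, 0.5, -0.1]
finger_gap: 1.001
gripper_force: 0.0
[ 0.4287303  -0.01747463  0.09488017]
```

View pics/p1.png

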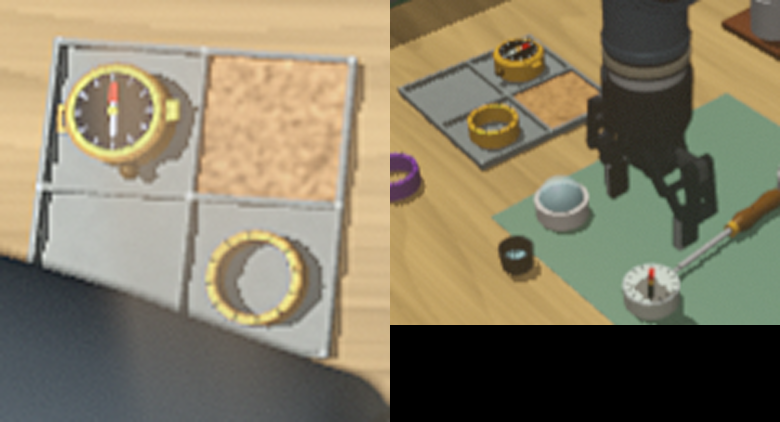

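The brass ring lies flat and well inside the near-right compartment, at about (255,278) in the left half, and the compass is untouched. Next is the capsule.

```bash
python3 -m crank '0 0 0.4 0 0 0; 0 0 0.6 0 0 0; 0 0 0.5 0 0 0; 0 0 0.3 0 0 0; 0 0 0 0 0 0'
python3 -m crank '0 0 0.25 0 0 0; 0 0 0.16 0 0 0; 0 0 0.05 0 0 0; 0 0 0 0 0 0; 0 0 0 0 0 0'
python3 -m crank '0 0 0 0 0 0; 0 0 0 0 0 0; 0 0 0 0 0 0; 0 0 0 0 0 0; 0 0 0 0 0 0' -1 40
python3 -m crank '0 0 0 0 0 0; 0 0 0 0 0 0; 0 0 0 0 0 0; 0 0 -0.1 0 0 0; 0 0 -0.3 0 0 0'
```

```text
t: 9.7
tcp_pos: [0.4278, -0.0141, 0.0219]
tool_rot: [-0.0, 1.0, 0.001, -0.002]
force: [-0.1, 0.2, 0.3]
finger_gap: 1.001
gripper_force: 0.0
t: 10.2
tcp_pos: [0.4297, -0.015, 0.0051]
tool_rot: [0.0, 1.0, -0.0, 0.0]
force: [-0.9, 0.5, 0.2]
finger_gap: 0.999
gripper_force: 0.0
t: 10.7
tcp_pos: [0.4298, -0.0151, 0.0055]
tool_rot: [0.0, 1.0, -0.0, 0.0]
force: [-0.5, -0.9, 6.5]
finger_gap: 0.607
gripper_force: 40.9
t: 11.2
tcp_pos: [0.4291, -0.0149, 0.0207]
tool_rot: [0.0, 1.0, 0.0, -0.001]
force: [-0.0, 0.3, -0.1]
finger_gap: 0.612
gripper_force: 42.0
```

```bash
python3 -m crank '0 0 -0.4 0 0 0; 0 0 -0.5 0 0 0; 0 0 -0.5 0 0 0; -0.1 0.2 -0.2 0 0 0; -0.2 0.5 0 0 0 0'
python3 -m crank '-0.3 0.7 0 0 0 0; -0.3 0.7 0 0 0 0; -0.3 0.7 0 0 0 0; -0.3 0.7 0 0 0 0; -0.3 0.7 0 0 0 0'
python3 -m crank '-0.3 0.7 0 0 0 0; -0.3 0.7 0 0 0 0; -0.3 0.7 0 0 0 0; -0.3 0.7 0 0 0 0; -0.24 0.5 0 0 0 0'
python3 -m crank '0 0.21 0 0 0 0; 0 0 0 0 0 0; 0 0 0.4 0 0 0; 0 0 0.5 0 0 0; 0 0 0.3 0 0 0'
python3 -m crank '0 0 0.2 0 0 0; 0 0 0.1 0 0 0; 0 0 0 0 0 0; 0 0 0 0 0 0; 0 0 0 0 0 0'
```

```text
t: 11.7
tcp_pos: [0.4425, 0.0126, 0.0861]
tool_rot: [0.001, 1.0, -0.0, 0.001]
force: [1.0, -0.3, -0.2]
finger_gap: 0.612
gripper_force: 42.0
t: 12.2
tcp_pos: [0.5017, 0.1548, 0.0845]
tool_rot: [0.0, 1.0, -0.0, -0.0]
force: [0.8, -1.4, -0.4]
finger_gap: 0.606
gripper_force: 42.0
t: 12.7
tcp_pos: [0.5593, 0.2875, 0.0843]
tool_rot: [-0.0, 1.0, 0.0, -0.0]
force: [0.6, 0.3, -0.5]
finger_gap: 0.618
gripper_force: 42.0
t: 13.2
tcp_pos: [0.5575, 0.2918, 0.0355]
tool_rot: [0.001, 1.0, -0.001, -0.002]
force: [-0.2, -1.1, -1.1]
finger_gap: 0.616
gripper_force: 42.0
t: 13.7
tcp_pos: [0.5599, 0.2935, 0.0257]
tool_rot: [0.0, 1.0, 0.0, 0.001]
force: [0.4, 0.0, -0.1]
finger_gap: 0.611
gripper_force: 42.0
```

```bash
python3 -m crank '0 0 0.15 0 0 0; 0 0 0.12 0 0 0; 0 0 0.08 0 0 0; 0 0 0.03 0 0 0; 0 0 0 0 0 0'
python3 -m crank '0 0 0 0 0 0; 0 0 0 0 0 0; 0 0 0 0 0 0; 0 0 0 0 0 0; 0 0 0 0 0 0' 0.46 40
python3 -m crank '0 0 -0.2 0 0 0; 0 0 -0.4 0 0 0; 0 0 -0.6 0 0 0; 0 0 -0.6 0 0 0; 0 0 -0.4 0 0 0'
python3 -m crank '0.3 -0.4 0 0 0 0; 0.55 -0.7 0 0 0 0; 0.6 -0.8 0 0 0 0; 0.6 -0.8 0 0 0 0; 0.6 -0.7 0 0 0 0' 1
python3 -m crank '0.3 -0.4 0 0 0 0; 0 0 0 0 0 0; 0 0 0 0 0 0; 0 0 0 0 0 0; 0 0 0 0 0 0'
```

```text
t: 14.2
tcp_pos: [0.5591, 0.2933, 0.0106]
tool_rot: [0.0, 1.0, -0.0, -0.0]
force: [-1.8, -0.3, 7.0]
finger_gap: 0.608
gripper_force: 42.6
t: 14.7
tcp_pos: [0.5593, 0.2933, 0.0095]
tool_rot: [0.0, 1.0, -0.0, -0.0]
force: [-0.6, -0.6, 0.5]
finger_gap: 0.728
gripper_force: 0.0
t: 15.2
tcp_pos: [0.5605, 0.2937, 0.1011]
tool_rot: [0.0, 1.0, 0.001, 0.002]
force: [0.8, 0.1, 0.7]
finger_gap: 0.727
gripper_force: 0.0
t: 15.7
tcp_pos: [0.4529, 0.1563, 0.0993]
tool_rot: [0.0, 1.0, 0.0, 0.001]
force: [1.1, -1.0, 0.4]
finger_gap: 0.996
gripper_force: 0.0
t: 16.2
tcp_pos: [0.4426, 0.1421, 0.0981]
tool_rot: [-0.0, 1.0, 0.0, 0.001]
force: [0.1, -0.6, -0.5]
finger_gap: 0.998
gripper_force: 0.0
```

```bash
python3 -m crank '0 0 0.4 0 0 0; 0 0 0.6 0 0 0; 0 0 0.5 0 0 0; 0 0 0.3 0 0 0; 0 0 0 0 0 0'
python3 -m crank '0 0 0.25 0 0 0; 0 0 0.2 0 0 0; 0 0 0.07 0 0 0; 0 0 0 0 0 0; 0 0 0 0 0 0'
python3 -m crank '0 0 0 0 0 0; 0 0 0 0 0 0; 0 0 0 0 0 0; 0 0 0 0 0 0; 0 0 0 0 0 0' -1 40
python3 -m crank '0 0 0 0 0 0; 0 0 0 0 0 0; 0 0 -0.2 0 0 0; 0 0 -0.4 0 0 0; 0 0 -0.5 0 0 0'
python3 - <<'E'
from station import snapshot
import cv2,pickle
s=snapshot("top"); pickle.dump(s,open("top2.pkl","wb")); a=s["image"][130:310,80:260]
s=snapshot("side"); b=s["image"][140:320,170:350]
f=lambda i:cv2.resize(i,(390,390),interpolation=cv2.INTER_CUBIC)
cv2.imwrite("pics/p2.png",cv2.hconcat([f(a),f(b)])[...,::-1])
E
```

```text
t: 16.7
tcp_pos: [0.4408, 0.1417, 0.0243]
tool_rot: [-0.0, 1.0, -0.0, -0.001]
force: [-0.6, 1.0, 0.2]
finger_gap: 1.0
gripper_force: 0.0
t: 17.2
tcp_pos: [0.4414, 0.1414, 0.0051]
tool_rot: [0.0, 1.0, 0.0, 0.0]
force: [-0.3, -0.2, 0.7]
finger_gap: 1.0
gripper_force: 0.0
t: 17.7
tcp_pos: [0.4415, 0.1414, 0.0056]
tool_rot: [0.0, 1.0, 0.0, 0.0]
force: [-1.0, -0.2, 6.0]
finger_gap: 0.639
gripper_force: 41.2
t: 18.2
tcp_pos: [0.4406, 0.1413, 0.0492]
tool_rot: [0.0, 1.0, -0.0, -0.001]
force: [0.4, -0.2, -0.0]
finger_gap: 0.636
gripper_force: 42.4
```

View pics/p2.png

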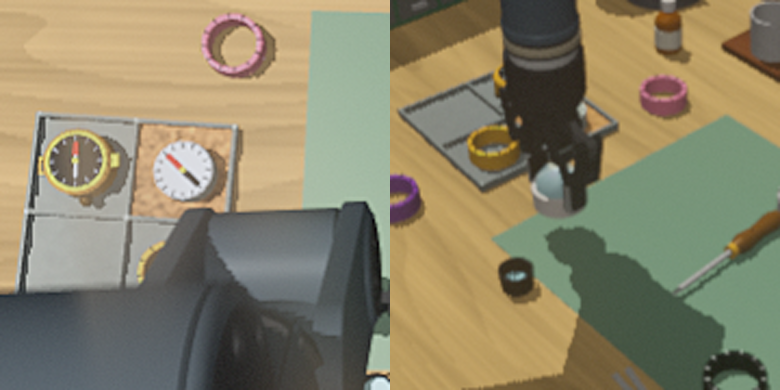

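The capsule lies flat on the cork at about (183,170) in the left half, and the dome hangs level in the grip. I'll carry it high, above the black compass, to the cork compartment of the black tray.

```bash
python3 -m crank '0 0 -0.5 0 0 0; 0 -0.1 -0.5 0 0 0; 0 -0.3 -0.5 0 0 0; -0.1 -0.5 -0.3 0 0 0; -0.15 -0.7 -0.1 0 0 0'
python3 -m crank '-0.15 -0.8 0 0 0 0; -0.15 -0.8 0 0 0 0; -0.15 -0.8 0 0 0 0; -0.15 -0.8 0 0 0 0; -0.15 -0.8 0 0 0 0'
python3 -m crank '-0.18 -0.8 0 0 0 0; -0.18 -0.8 0 0 0 0; -0.18 -0.8 0 0 0 0; -0.18 -0.8 0 0 0 0; -0.18 -0.8 0 0 0 0'
python3 -m crank '-0.2 -0.8 0 0 0 0; -0.2 -0.8 0 0 0 0; -0.2 -0.8 0 0 0 0; -0.15 -0.8 0 0 0 0; -0.11 -0.61 0 0 0 0'
python3 -m crank '0 0 0 0 0 0; 0 0 0 0 0 0; 0 0 0.4 0 0 0; 0 0 0.5 0 0 0; 0 0 0.5 0 0 0'
python3 -m crank '0 0 0.4 0 0 0; 0 0 0.2 0 0 0; 0 0 0 0 0 0; 0 0 0 0 0 0; 0 0 0 0 0 0'
```

```text
t: 18.8
tcp_pos: [0.4513, 0.0775, 0.1258]
tool_rot: [-0.001, 1.0, 0.0, 0.001]
force: [-0.5, -1.1, -0.2]
finger_gap: 0.638
gripper_force: 42.6
t: 19.3
tcp_pos: [0.4808, -0.0838, 0.1243]
tool_rot: [0.0, 1.0, 0.0, -0.001]
force: [0.5, 0.6, -0.7]
finger_gap: 0.634
gripper_force: 42.6
t: 19.8
tcp_pos: [0.5167, -0.2437, 0.124]
tool_rot: [0.0, 1.0, 0.001, -0.001]
force: [-0.3, 1.0, -0.5]
finger_gap: 0.632
gripper_force: 42.6
t: 20.3
tcp_pos: [0.5513, -0.3969, 0.1238]
tool_rot: [0.001, 1.0, 0.0, -0.0]
force: [0.3, 0.6, 0.2]
finger_gap: 0.635
gripper_force: 42.6
t: 20.8
tcp_pos: [0.5509, -0.393, 0.0673]
tool_rot: [-0.0, 1.0, 0.001, -0.001]
force: [0.0, 0.2, -0.7]
finger_gap: 0.636
gripper_force: 42.6
t: 21.3
tcp_pos: [0.5521, -0.3957, 0.046]
tool_rot: [0.0, 1.0, -0.001, 0.001]
force: [0.4, -0.5, -0.8]
finger_gap: 0.637
gripper_force: 42.6
```

```bash
python3 -m crank '0 0 0.3 0 0 0; 0 0 0.25 0 0 0; 0 0 0.12 0 0 0; 0 0 0.08 0 0 0; 0 0 0.06 0 0 0'
python3 -m crank '0 0 0.04 0 0 0; 0 0 0.02 0 0 0; 0 0 0.01 0 0 0; 0 0 0.01 0 0 0; 0 0 0 0 0 0'
python3 -m crank '0 0 0 0 0 0; 0 0 0 0 0 0; 0 0 0 0 0 0; 0 0 0 0 0 0; 0 0 0 0 0 0' 0.55 40
python3 -m crank '0 0 -0.2 0 0 0; 0 0 -0.4 0 0 0; 0 0 -0.6 0 0 0; 0 0 -0.6 0 0 0; 0 0 -0.5 0 0 0'
python3 -m crank '0.2 0.4 0 0 0 0; 0.35 0.8 0 0 0 0; 0.4 0.9 0 0 0 0; 0.4 0.9 0 0 0 0; 0.4 0.9 0 0 0 0' 1
python3 -m crank '0.4 0.9 0 0 0 0; 0.4 0.9 0 0 0 0; 0.3 0.6 0 0 0 0; 0.18 0.33 0 0 0 0; 0 0 0 0 0 0'
```

```text
t: 21.8
tcp_pos: [0.5513, -0.3949, 0.0119]
tool_rot: [0.0, 1.0, 0.0, -0.0]
force: [0.3, -0.1, -0.6]
finger_gap: 0.638
gripper_force: 42.6
t: 22.3
tcp_pos: [0.5515, -0.3951, 0.0107]
tool_rot: [0.0, 1.0, -0.0, 0.0]
force: [-2.4, 1.3, 5.6]
finger_gap: 0.637
gripper_force: 43.4
t: 22.8
tcp_pos: [0.5514, -0.395, 0.0091]
tool_rot: [0.0, 1.0, 0.0, -0.0]
force: [-0.5, 0.7, 0.4]
finger_gap: 0.776
gripper_force: 0.0
t: 23.3
tcp_pos: [0.5521, -0.3957, 0.1044]
tool_rot: [0.0, 1.0, -0.001, 0.001]
force: [-0.4, -0.5, 0.6]
finger_gap: 0.776
gripper_force: 0.0
t: 23.8
tcp_pos: [0.4814, -0.2382, 0.103]
tool_rot: [0.0, 1.0, -0.001, 0.001]
force: [0.6, 0.5, -0.7]
finger_gap: 0.999
gripper_force: 0.0
t: 24.3
tcp_pos: [0.4296, -0.1285, 0.1022]
tool_rot: [-0.001, 1.0, 0.0, -0.0]
force: [-0.4, -0.2, -0.5]
finger_gap: 1.002
gripper_force: 0.0
```

```bash
python3 -m crank '0 0 0.4 0 0 0; 0 0 0.6 0 0 0; 0 0 0.6 0 0 0; 0 0 0.35 0 0 0; 0 0 0 0 0 0'
python3 -m crank '0 0 0.25 0 0 0; 0 0 0.18 0 0 0; 0 0 0.05 0 0 0; 0 0 0 0 0 0; 0 0 0 0 0 0'
python3 -m crank '0 0 0 0 0 0; 0 0 0 0 0 0; 0 0 0 0 0 0; 0 0 0 0 0 0; 0 0 0 0 0 0' -1 40
python3 -m crank '0 0 0 0 0 0; 0 0 -0.2 0 0 0; 0 0 -0.4 0 0 0; 0 0 -0.6 0 0 0; 0 0 -0.6 0 0 0'
```

```text
t: 24.8
tcp_pos: [0.4314, -0.1314, 0.0219]
tool_rot: [0.001, 1.0, -0.0, -0.0]
force: [-0.8, 0.0, -0.6]
finger_gap: 1.003
gripper_force: 0.0
t: 25.3
tcp_pos: [0.4305, -0.1299, 0.0044]
tool_rot: [0.0, 1.0, -0.0, 0.0]
force: [1.2, 0.4, -0.3]
finger_gap: 1.0
gripper_force: 0.0
t: 25.8
tcp_pos: [0.4306, -0.1298, 0.005]
tool_rot: [-0.0, 1.0, -0.0, 0.0]
force: [-0.8, 0.2, 6.6]
finger_gap: 0.66
gripper_force: 40.9
t: 26.3
tcp_pos: [0.4299, -0.1296, 0.077]
tool_rot: [0.0, 1.0, 0.0, -0.0]
force: [0.6, 0.0, -0.3]
finger_gap: 0.66
gripper_force: 42.7
```

```bash
python3 -m crank '0 -0.2 0 0 0 0; -0.05 -0.5 0 0 0 0; -0.08 -0.7 0 0 0 0; -0.08 -0.7 0 0 0 0; -0.08 -0.7 0 0 0 0'
python3 -m crank '-0.08 -0.7 0 0 0 0; -0.08 -0.7 0 0 0 0; -0.08 -0.7 0 0 0 0; -0.1 -0.7 0 0 0 0; -0.1 -0.6 0 0 0 0'
python3 -m crank '0 -0.23 0 0 0 0; 0 0 0 0 0 0; 0 0 0.3 0 0 0; 0 0 0.5 0 0 0; 0 0 0.4 0 0 0'
python3 -m crank '0 0 0.22 0 0 0; 0 0 0.12 0 0 0; 0 0 0.06 0 0 0; 0 0 0.04 0 0 0; 0 0 0 0 0 0'
```

```text
t: 26.8
tcp_pos: [0.4416, -0.243, 0.0756]
tool_rot: [0.0, 1.0, 0.0, -0.0]
force: [-0.0, 0.4, -0.0]
finger_gap: 0.666
gripper_force: 42.8
t: 27.3
tcp_pos: [0.4589, -0.3795, 0.0753]
tool_rot: [0.001, 1.0, 0.0, -0.0]
force: [0.8, -0.5, -0.6]
finger_gap: 0.667
gripper_force: 42.8
t: 27.8
tcp_pos: [0.4586, -0.3847, 0.0265]
tool_rot: [-0.0, 1.0, 0.001, -0.001]
force: [-0.6, 0.5, -0.9]
finger_gap: 0.663
gripper_force: 42.8
t: 28.3
tcp_pos: [0.4597, -0.3872, 0.0109]
tool_rot: [0.0, 1.0, -0.0, 0.0]
force: [1.0, -0.3, -0.4]
finger_gap: 0.657
gripper_force: 42.8
```

```bash
python3 -m crank '0 0 0.03 0 0 0; 0 0 0.025 0 0 0; 0 0 0.02 0 0 0; 0 0 0.005 0 0 0; 0 0 0 0 0 0'
python3 -m crank '0 0 0 0 0 0; 0 0 0 0 0 0; 0 0 0 0 0 0; 0 0 0 0 0 0; 0 0 0 0 0 0' 0.65 40
python3 -m crank '0 0 -0.2 0 0 0; 0 0 -0.4 0 0 0; 0 0 -0.6 0 0 0; 0 0 -0.7 0 0 0; 0 0 -0.5 0 0 0'
python3 -m crank '-0.3 0.4 0 0 0 0; -0.5 0.7 0 0 0 0; -0.5 0.7 0 0 0 0; -0.5 0.7 0 0 0 0; -0.5 0.7 0 0 0 0' 1
python3 -m crank '-0.5 0.7 0 0 0 0; -0.5 0.7 0 0 0 0; -0.5 0.7 0 0 0 0; -0.5 0.7 0 0 0 0; -0.34 0.56 0 0 0 0'
python3 -m crank '0 0 0 0 0 0.0842; 0 0 0 0 0 0.0842; 0 0 0 0 0 0.0842; 0 0 0 0 0 0.0842; 0 0 0 0 0 0'
```

```text
t: 28.8
tcp_pos: [0.4596, -0.3872, 0.0081]
tool_rot: [0.0, 1.0, -0.0, 0.0]
force: [-0.7, -0.6, 6.1]
finger_gap: 0.665
gripper_force: 43.3
t: 29.3
tcp_pos: [0.4594, -0.387, 0.0071]
tool_rot: [0.0, 1.0, 0.0, -0.0]
force: [0.2, 0.6, -1.4]
finger_gap: 0.824
gripper_force: 0.0
t: 29.8
tcp_pos: [0.4601, -0.3877, 0.1065]
tool_rot: [0.0, 1.0, -0.001, 0.001]
force: [0.1, -0.5, 0.6]
finger_gap: 0.823
gripper_force: 0.0
t: 30.3
tcp_pos: [0.5525, -0.2582, 0.1051]
tool_rot: [0.0, 1.0, -0.001, 0.001]
force: [-0.2, -0.5, 0.6]
finger_gap: 1.0
gripper_force: 0.0
t: 30.8
tcp_pos: [0.6468, -0.123, 0.1052]
tool_rot: [-0.0, 1.0, -0.0, 0.001]
force: [0.2, -0.5, -0.6]
finger_gap: 1.002
gripper_force: 0.0
t: 31.3
tcp_pos: [0.6455, -0.1247, 0.1048]
tool_rot: [0.261, 0.965, -0.0, 0.001]
force: [0.6, 0.2, 0.4]
finger_gap: 0.999
gripper_force: 0.0
```

```bash
python3 -m crank '0 0 0.4 0 0 0; 0 0 0.6 0 0 0; 0 0 0.6 0 0 0; 0 0 0.35 0 0 0; 0 0 0 0 0 0'
python3 -m crank '0 0 0.25 0 0 0; 0 0 0.18 0 0 0; 0 0 0.04 0 0 0; 0 0 0 0 0 0; 0 0 0 0 0 0'
python3 -m crank '0 0 0 0 0 0; 0 0 0 0 0 0; 0 0 0 0 0 0; 0 0 0 0 0 0; 0 0 0 0 0 0' -1 40
python3 -m crank '0 0 0 0 0 0; 0 0 0 0 0 0; 0 0 0 0 0 0; 0 0 0 0 0 0; 0 0 0 0 0 0'
```

```text
t: 31.8
tcp_pos: [0.6431, -0.1241, 0.0225]
tool_rot: [0.261, 0.965, 0.0, -0.003]
force: [0.2, 0.2, -0.7]
finger_gap: 0.999
gripper_force: 0.0
t: 32.3
tcp_pos: [0.6455, -0.1248, 0.007]
tool_rot: [0.262, 0.965, -0.0, 0.0]
force: [-0.7, 0.6, 0.5]
finger_gap: 0.999
gripper_force: 0.0
t: 32.8
tcp_pos: [0.6455, -0.1248, 0.007]
tool_rot: [0.262, 0.965, -0.0, 0.0]
force: [-0.2, 0.4, 1.6]
finger_gap: 0.385
gripper_force: 41.6
t: 33.3
tcp_pos: [0.6456, -0.1248, 0.007]
tool_rot: [0.262, 0.965, -0.0, 0.0]
force: [-0.4, 1.2, 5.2]
finger_gap: 0.389
gripper_force: 41.9
```

```bash
python3 -m crank '0 0 -0.2 0 0 0; 0 0 -0.4 0 0 0; 0 0 -0.6 0 0 0; 0 0 -0.6 0 0 0; 0 0 -0.4 0 0 0'
python3 -m crank '0 0 0 0 0 -0.0842; 0 0 0 0 0 -0.0842; 0 0 0 0 0 -0.0842; 0 0 0 0 0 -0.0842; 0 0 0 0 0 0'
python3 -m crank '0.2 -0.2 0 0 0 0; 0.4 -0.35 0 0 0 0; 0.5 -0.5 0 0 0 0; 0.5 -0.5 0 0 0 0; 0.5 -0.5 0 0 0 0'
python3 -m crank '0.5 -0.5 0 0 0 0; 0.5 -0.5 0 0 0 0; 0.5 -0.5 0 0 0 0; 0.5 -0.4 0 0 0 0; 0.4 -0.3 0 0 0 0'
python3 -m crank '0 0 0 0 0 0; 0 0 0.4 0 0 0; 0 0 0.6 0 0 0; 0 0 0.5 0 0 0; 0 0 0.3 0 0 0'
python3 -m crank '0 0 0.15 0 0 0; 0 0 0.08 0 0 0; 0 0 0.04 0 0 0; 0 0 0 0 0 0; 0 0 0 0 0 0'
```

```text
t: 33.8
tcp_pos: [0.6457, -0.1249, 0.0969]
tool_rot: [0.262, 0.965, -0.0, 0.001]
force: [0.4, -0.3, -1.5]
finger_gap: 0.388
gripper_force: 41.3
t: 34.3
tcp_pos: [0.6449, -0.1246, 0.0948]
tool_rot: [0.0, 1.0, 0.0, -0.0]
force: [1.0, -0.3, -0.6]
finger_gap: 0.385
gripper_force: 41.2
t: 34.8
tcp_pos: [0.5596, -0.2076, 0.0947]
tool_rot: [0.001, 1.0, -0.0, -0.0]
force: [0.3, -0.2, -0.7]
finger_gap: 0.386
gripper_force: 41.2
t: 35.3
tcp_pos: [0.4632, -0.2959, 0.0948]
tool_rot: [0.002, 1.0, -0.0, -0.0]
force: [0.2, -0.4, -0.8]
finger_gap: 0.385
gripper_force: 41.2
t: 35.8
tcp_pos: [0.4647, -0.2939, 0.0213]
tool_rot: [0.001, 1.0, 0.001, -0.001]
force: [1.1, -0.7, -1.3]
finger_gap: 0.388
gripper_force: 41.3
t: 36.3
tcp_pos: [0.4654, -0.2949, 0.0124]
tool_rot: [0.0, 1.0, -0.0, 0.0]
force: [-0.4, 0.3, -0.7]
finger_gap: 0.386
gripper_force: 41.3
```

Lower the last 2.4 mm, release, rise, and move back clear for the final check.

```bash
python3 -m crank '0 0 0.02 0 0 0; 0 0 0.02 0 0 0; 0 0 0.015 0 0 0; 0 0 0.01 0 0 0; 0 0 0 0 0 0'
python3 -m crank '0 0 0 0 0 0; 0 0 0 0 0 0; 0 0 0 0 0 0; 0 0 0 0 0 0; 0 0 0 0 0 0' 0.3 40
python3 -m crank '0 0 -0.2 0 0 0; 0 0 -0.5 0 0 0; 0 0 -0.7 0 0 0; 0 0 -0.9 0 0 0; 0 0 -0.9 0 0 0'
python3 -m crank '0 0.4 -0.4 0 0 0; 0 0.9 0 0 0 0; 0 0.9 0 0 0 0; 0 0.9 0 0 0 0; 0 0.9 0 0 0 0'
python3 -m crank '0 0.9 0 0 0 0; 0 0.9 0 0 0 0; 0 0.9 0 0 0 0; 0 0.4 0 0 0 0; 0 0 0 0 0 0'
python3 - <<'E'
from h import *
from station import snapshot
s=snapshot("top"); pickle.dump(s,open("top3.pkl","wb")); im=s["image"]; P=cloud(s)
cv2.imwrite("pics/p3.png",cv2.resize(im[130:330,80:545],(790,340),interpolation=cv2.INTER_CUBIC)[...,::-1])
T=dict(brass=((.5145,.345),-.037),black=((.5086,-.344),-.064))
m=(np.nan_to_num(P[...,2])>.016).astype(np.uint8); n,l,st,_=cv2.connectedComponentsWithStats(m)
for i in range(1,n):
    if st[i,4]<60: continue
    v,u=np.where(l==i); zt=np.percentile(P[v,u,2],90); k=P[v,u,2]>zt-.004
    c,r=cv2.minEnclosingCircle(at_z(s,np.c_[u,v][k],zt)[:,:2].astype(np.float32))
    for t,(o,y) in T.items():
        d=np.array(c)-o; q=np.array([[np.cos(y),np.sin(y)],[-np.sin(y),np.cos(y)]])@d
        if abs(q).max()<.094: print(t,"local mm",(q*1000).round(1),"r",round(r*1000,1),"ztop",round(zt,4))
    if abs(c[0]-.66)<.03 and abs(c[1])<.03: print("steel",c)
E
```

```text
t: 36.8
tcp_pos: [0.4652, -0.2947, 0.0099]
tool_rot: [0.0, 1.0, -0.0, 0.0]
force: [-1.0, 0.4, 5.3]
finger_gap: 0.384
gripper_force: 42.0
t: 37.3
tcp_pos: [0.465, -0.2946, 0.009]
tool_rot: [0.0, 1.0, 0.0, -0.0]
force: [0.2, 0.2, -1.4]
finger_gap: 0.645
gripper_force: 0.0
t: 37.8
tcp_pos: [0.4647, -0.2943, 0.1386]
tool_rot: [0.0, 1.0, 0.0, -0.0]
force: [-0.3, -0.2, 0.1]
finger_gap: 0.649
gripper_force: 0.0
t: 38.3
tcp_pos: [0.4649, -0.1334, 0.1538]
tool_rot: [0.001, 1.0, -0.0, 0.0]
force: [-0.4, 0.3, 1.1]
finger_gap: 0.648
gripper_force: 0.0
t: 38.8
tcp_pos: [0.4645, -0.0085, 0.1536]
tool_rot: [-0.002, 1.0, 0.0, -0.0]
force: [0.0, 0.1, -1.0]
finger_gap: 0.649
gripper_force: 0.0
steel (0.6590786576271057, 0.0037521750200539827)
brass local mm [47.5 42.4] r 32.9 ztop 0.0328
brass local mm [ 45.2 -51. ] r 27.1 ztop 0.0301
black local mm [50. 49.] r 23.4 ztop 0.0456
black local mm [ 46.4 -46.9] r 18.1 ztop 0.048
brass local mm [-47.5 -46.9] r 28.9 ztop 0.0273
black local mm [-46.4  47. ] r 29.8 ztop 0.0279
black local mm [-46.6 -45.1] r 28.8 ztop 0.0277
```

View pics/p3.png

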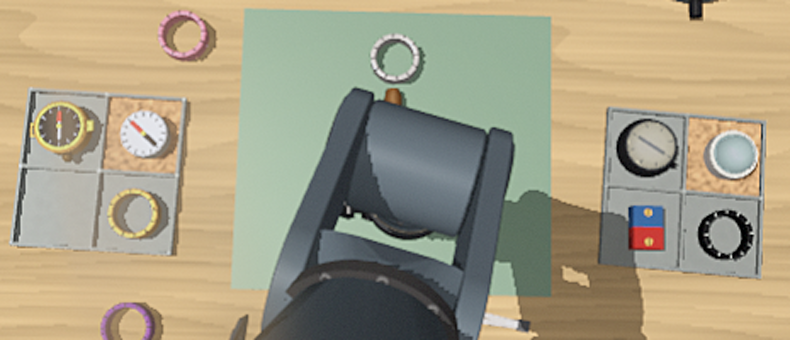

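The picture shows all five parts flat in their compartments: brass tray has the capsule at (146,133) and brass ring (134,213); black tray has the dome at (732,155), corrector (647,228) and black ring (725,234). All are within 6 mm of centre. The steel ring and both compasses have not moved, and the arm is clear.

```bash
python3 -c "
from station import manip; print(manip.sign_off())"
```

```text
the job is handed in; nothing more can be done
None
```

Both parts kits are laid out in their trays, and the job was handed in at about 39 s of the 115 s allowed; all five parts measured flat and within 6 mm of their compartment centres, with the compasses and steel ring left in place.

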